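Cure the rocking corner of a jig plate

ROBOT

A 6-joint arm with a two-finger parallel gripper is mounted at the origin on a cart in front of the work surface, level with it; the furniture and walls round the work are solid. World frame = base frame: x ahead of the robot, y to its left, z up, the work surface at z = 0. Lengths are in mm, angles in rad, forces in N, time in s.
With the tool pointing down it reaches from about 275 to 1000 mm from the base axis. Payload 8.4 kg.
Tool frame: the origin (TCP) lies between the finger pads; the fingertips stand 17 mm ahead of it and the grasp point (between the pads) lies 2 mm behind it (r.tcp_to_tips is the distance from the TCP to the fingertips, in mm); z points along the fingers, y is the line along which they close (so a half turn about z gives the same grasp; the last joint's range is limited). The gripper opens to 85 mm and grips with 20 to 120 N. Pads are 22 mm wide; open, the fingers measure 114 mm over their backs; the gripper's body (76 mm by 85 mm) begins 54 mm behind the grasp point. The pads swing forward as they close: fully open they stand 13 mm farther back than shut.
Start: joints at [1.256, 0.353, 1.633, -0, 1.155, -0.002], TCP at [192.326, 594.675, 248.281] pointing down, gripper open.
Joint ranges: [-2.63, 2.63], [-0.92, 2.1], [0.06, 2.66], [-1.3, 4.44], [0, 2.69], [-3.02, 3.02]. Speed limits (rad/s): [2.22, 2.22, 2.79, 3.14, 3.14, 3.14].

INTERFACE

Orientations are given as [roll, pitch, yaw] about the fixed x, y, z axes, in that order (R = Rz(yaw) Ry(pitch) Rx(roll)).
In Python, from rig import r gives the robot as it stands. The module is installed in compiled form; this text tells all that it offers.
- The arm moves only by the tool apply_moves, never from a script. Its argument "series" is text: rows parted by semicolons, each of 7 numbers parted by spaces: the shift along the tool's x, y, z in cm, then the turn, a rotation vector about the tool's x, y, z in rad, then the gripper's target within -1 to 1 (shut at 1, half-way at 0, fully open at -1). In form: tx ty tz rx ry rz fingers; .... A call has exactly 10 rows; each row shifts and turns the commanded pose from where the row before left it, along the tool's axes as they then stand; what a row does not reach is not made up. A row lasts 1/12 s, in which the tool goes at most 41.7 mm and 7.16 degrees, less where a joint would pass 70% of its speed; a pose out of reach is approached as far as the arm can. A call with a gripper value outside its range is refused whole. The fingers move at their own pace and stop on an object; "squeeze" is the grip in N (left out, the last holds). Time passes only in rows, so rows that do not move let the fingers close, or fill a call up. It gives the time, the measured TCP pose, the force and the opening at its end, in the units of the state.
- r.sense(): the state, without advancing time (a new reading comes with each control period).
- r.grab_frame(name): name is "scene" or "top" or "wrist"; returns the picture (480x640x3 uint8, blue, green, red); there is no depth.
- r.camera_info(name): a dict with "K" (3x3 intrinsics, pixels), "extrinsics" (4x4, takes a point from camera to world coordinates). Camera axes: x right, y down, z forward; pixel columns grow to the right and rows downward; lengths in mm; the calibration is good to about 2 mm. A picture is of the moment at which its call begins: read the wrist's pose just before it. camera_info takes no time and is no camera call; for the wrist camera it gives the pose at the moment of the call.
- r.sign_off(): hands the job in, once; it reports no verdict.
The state is a dict: "clock": time; "qpos": joint angles; "qvel": joint speeds; "joint_efforts": joint torques, N m; "eef_pos": TCP position; "tcp_rot": TCP orientation; "contact_force": force on the tool from outside, world axes, zero at the start; "wrist_torque": the same for the moment, N m; "opening": opening from 0.0 (shut) to 1.0 (fully open).
Only numpy, scipy, OpenCV 4.12 (cv2) and the standard library are available. Lean on these libraries where they do the work, as an engineer would, in place of code of your own. Each camera call takes 0.05 s, during which the arm holds its last target. There are 200 camera calls.

TASK

One corner of the jig plate rocks. Press down on the plate's corners with the fingertips until you find the one that dips, press that corner's shim tongue down flat and leave the other three tongues standing, then press firmly on the same corner again to check that it no longer gives. Only press: do not lift or shift the plate, and leave the bearing, piston and bolt beside the bed alone.

Things in the scene. Friction and masses are not known exactly. Their poses are not given: they have to be found in the camera images.
- bed: Fixed grey slab 170 x 290 mm, 10 mm thick; origin at the centre of its underside on the worktop, z up, x away from the robot (turned by up to 0.25 rad), y left. The plate lies over its middle, the shim tongues stick out beyond the plate's left and right edges. A bracket at the middle of each plate side, 44 mm high, keeps the plate in place.
- plate: Loose aluminium jig plate 128 (x) x 145 (y) x 12 mm, about 1 kg; a bearing race (75 mm across, 20 mm high) is fixed on its middle. Origin: centre of its underside, 40 mm above the worktop; top at 52 mm. It lies on four hidden pins, one under each corner point. One, unknown, is 5 mm short: pressed there with over about 2 N the plate dips 4 to 5 mm, and rocks back when let go.
- corner_near_left (a point): Point on the plate's top at its near left corner, right above the support pin: -50, +60, +12 mm in the plate's frame; where to press this corner.
- corner_near_right (a point): Point on the plate's top at its near right corner, right above the support pin: -50, -60, +12 mm in the plate's frame; where to press this corner.
- corner_far_left (a point): Point on the plate's top at its far left corner, right above the support pin: +50, +60, +12 mm in the plate's frame; where to press this corner.
- corner_far_right (a point): Point on the plate's top at its far right corner, right above the support pin: +50, -60, +12 mm in the plate's frame; where to press this corner.
- shim_near_left (a joint): Hinge of the near left corner's rocker shim, rad: about 0 = tongue standing up at 21 degrees (as found), 0.36 = tongue flat (level). Hinge line along the bed's x, 76 mm from its middle, 20 mm up. Pressing the tongue flat raises this corner's support pin by 5 mm: right for the short pin, but it jacks a firm corner up. It stays put, takes about 10 N at its press point, and holds against about 15 N on the corner.
- shim_near_right (a joint): Hinge of the near right corner's rocker shim, rad: about 0 = tongue standing up at 21 degrees (as found), 0.36 = tongue flat (level). Hinge line along the bed's x, 76 mm from its middle, 20 mm up. Pressing the tongue flat raises this corner's support pin by 5 mm: right for the short pin, but it jacks a firm corner up. It stays put, takes about 10 N at its press point, and holds against about 15 N on the corner.
- shim_far_left (a joint): Hinge of the far left corner's rocker shim, rad: about 0 = tongue standing up at 21 degrees (as found), 0.36 = tongue flat (level). Hinge line along the bed's x, 76 mm from its middle, 20 mm up. Pressing the tongue flat raises this corner's support pin by 5 mm: right for the short pin, but it jacks a firm corner up. It stays put, takes about 10 N at its press point, and holds against about 15 N on the corner.
- shim_far_right (a joint): Hinge of the far right corner's rocker shim, rad: about 0 = tongue standing up at 21 degrees (as found), 0.36 = tongue flat (level). Hinge line along the bed's x, 76 mm from its middle, 20 mm up. Pressing the tongue flat raises this corner's support pin by 5 mm: right for the short pin, but it jacks a firm corner up. It stays put, takes about 10 N at its press point, and holds against about 15 N on the corner.
- tongue_near_left (a point): Press point on top of the near left shim's tongue, 44 mm out from its hinge. The tongue is a steel strip 22 mm wide, 4 mm thick, from 6 to 58 mm out from the hinge. The point is about 37 mm above the worktop with the tongue up, 22 mm with it flat, and moves out by 2 mm on the way.
- tongue_near_right (a point): Press point on top of the near right shim's tongue, 44 mm out from its hinge. The tongue is a steel strip 22 mm wide, 4 mm thick, from 6 to 58 mm out from the hinge. The point is about 37 mm above the worktop with the tongue up, 22 mm with it flat, and moves out by 2 mm on the way.
- tongue_far_left (a point): Press point on top of the far left shim's tongue, 44 mm out from its hinge. The tongue is a steel strip 22 mm wide, 4 mm thick, from 6 to 58 mm out from the hinge. The point is about 37 mm above the worktop with the tongue up, 22 mm with it flat, and moves out by 2 mm on the way.
- tongue_far_right (a point): Press point on top of the far right shim's tongue, 44 mm out from its hinge. The tongue is a steel strip 22 mm wide, 4 mm thick, from 6 to 58 mm out from the hinge. The point is about 37 mm above the worktop with the tongue up, 22 mm with it flat, and moves out by 2 mm on the way.
- bearing: Bystander: ball bearing, 47 mm across, 14 mm high, lying beyond the bed; origin at the centre of its underside.
- piston: Bystander: piston, 68 mm across, 59 mm high, standing beyond the bed; origin at the centre of its underside.
- bolt: Bystander: hexagon bolt, 42 mm long, 16 mm high, lying on the robot's side of the bed; origin at its underside.

How it is judged:
By the outcome, as a careful person would: the job done as asked, in the order asked, and still so for the second after the job is handed in, with the robot touching nothing.
It also fails if it takes over 51 s, if anything falls off the work surface, if the arm or the gripper's body presses on something with over 40 N, if the wrist force passes 120 N, or if a joint passes its speed limit or range.

## Working session

There is one attempt and no reset: what is moved stays moved. The work goes in short steps, Python scripts to look and compute and a tool call to move; the robot and the scene stay as the last step left them, time stands still between calls to the robot, and variables do not carry over. Pictures are saved under pics/ and viewed, on a budget of 10 in all, crops included, one or two more only if the job needs it, and the job is handed in when it is done.

Besides the shell and the picture viewer there is one more tool, called after "Request:" as name(argument=value, ...) on one line, values as JSON. apply_moves: Moves the arm, as the interface text tells. Its arguments: {"type":"object","properties":{"series":{"type":"string"},"squeeze":{"type":"number"}},"required":["series"]}

```bash
mkdir -p pics
python3 - <<'E'
from rig import r
import cv2,numpy as np
print(r.sense(), r.tcp_to_tips)
for n in("top","scene"):
    cv2.imwrite(f"pics/{n}0.png",r.grab_frame(n))
    c=r.camera_info(n);print(n,np.round(c["K"],1).tolist(),np.round(c["extrinsics"],3).tolist())
E
```

```text
{'clock': 0.0, 'qpos': array([ 1.25561119e+00,  3.53676823e-01,  1.63411909e+00,  1.43803347e-05,
        1.15515406e+00, -2.39765715e-03]), 'qvel': array([-8.22870716e-04, -1.80532674e-04,  2.11409604e-03, -6.35943860e-04,
       -8.05196807e-05, -6.79925940e-04]), 'joint_efforts': array([-2.63046577e-04, -6.05267930e+01, -3.42062330e+01, -6.96903868e-06,
        9.63992381e-03, -2.82878045e-05]), 'eef_pos': array([192.18120536, 594.26745476, 247.55017121]), 'tcp_rot': array([-3.14023537e+00, -1.64024143e-05,  2.82879934e+00]), 'contact_force': array([-0.06646643, -0.14195018, -0.05921871]), 'wrist_torque': array([ 0.00802584, -0.01568485,  0.06573714]), 'opening': 1.0013742062490298} 17.0
top [[525.7, 0.0, 320.4], [0.0, 525.7, 233.0], [0.0, 0.0, 1.0]] [[-0.015, -0.996, 0.092, 461.772], [-1.0, 0.015, 0.003, 170.153], [-0.004, -0.092, -0.996, 939.357], [0.0, 0.0, 0.0, 1.0]]
scene [[477.4, 0.0, 320.2], [0.0, 477.4, 240.4], [0.0, 0.0, 1.0]] [[0.908, -0.182, 0.377, 203.174], [-0.419, -0.428, 0.801, -503.84], [0.016, -0.885, -0.465, 468.646], [0.0, 0.0, 0.0, 1.0]]
```

View pics/top0.png

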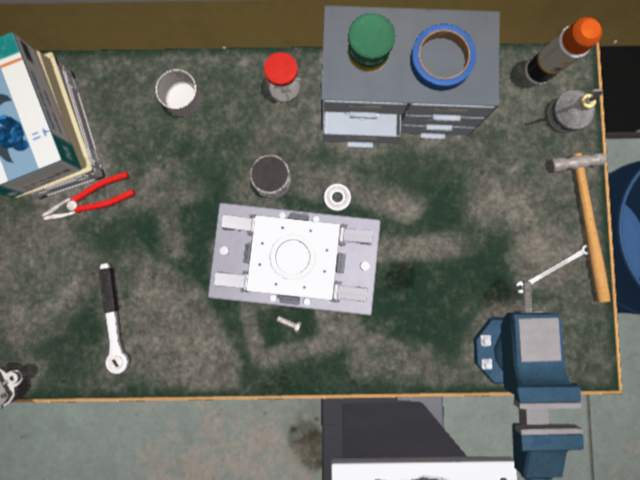

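The top view shows the bed at about (293,260), the bright plate on it at (293,257), the bolt at (289,323), the bearing at (337,197) and the piston at (270,175). The tongues are at (237,222), (230,281), (358,235) and (350,293).

```bash
cat > h.py <<'E'
from rig import r
import cv2,numpy as np
def ray(cam,uv,z):
    c=r.camera_info(cam) if isinstance(cam,str) else cam
    E=c["extrinsics"];d=E[:3,:3]@np.linalg.inv(c["K"])@[uv[0],uv[1],1.]
    o=E[:3,3];return o+d*(z-o[2])/d[2]
def proj(cam,p):
    c=r.camera_info(cam) if isinstance(cam,str) else cam
    E=c["extrinsics"];q=c["K"]@(E[:3,:3].T@(np.asarray(p,float)-E[:3,3]));return q[:2]/q[2]
E
python3 - <<'E'
from h import *
im=cv2.imread("pics/top0.png");g=im.min(2)
hsv=cv2.cvtColor(im,cv2.COLOR_BGR2HSV)
print(im[257,255],im[290,215],im[225,235],im[250,242], im[260,370])
c=im[190:345,200:400];cv2.imwrite("pics/crop0.png",cv2.resize(c,None,fx=4,fy=4,interpolation=cv2.INTER_CUBIC)[:600])
for nm,t,z in(("plate",200,52),("bed",125,10)):
    m=np.zeros(g.shape,np.uint8);m[195:320,205:385]=(g[195:320,205:385]>t)*255
    m=cv2.morphologyEx(m,cv2.MORPH_OPEN,np.ones((3,3)))
    if nm=="plate": m=cv2.morphologyEx(m,cv2.MORPH_OPEN,np.ones((31,31)) if 0 else np.ones((25,25)))
    cs,_=cv2.findContours(m,0,2);k=max(cs,key=cv2.contourArea)
    b=cv2.boxPoints(cv2.minAreaRect(k))
    P=np.array([ray("top",p,z) for p in b]);print(nm,b.tolist(),P.round(1).tolist(),P.mean(0),[np.linalg.norm(P[i]-P[i-1]).round(1) for i in range(4)])
    e=P-np.roll(P,1,0);print(np.arctan2(e[:,1],e[:,0]).round(3))
E
```

```text
[253 251 252] [186 176 179] [239 234 236] [191 180 184] [220 207 211]
plate [[249.0, 224.0], [337.0, 224.0], [337.0, 297.0], [249.0, 297.0]] [[560.7, 293.9, 52.0], [558.5, 144.5, 52.0], [435.4, 146.6, 52.0], [437.6, 294.2, 52.0]] [498.0574065  219.80273877  52.        ] [np.float64(123.2), np.float64(149.5), np.float64(123.1), np.float64(147.6)]
[-2.000e-03 -1.586e+00  3.124e+00  1.556e+00]
bed [[207.74876403808594, 297.6191101074219], [218.0472869873047, 201.98973083496094], [380.9578857421875, 219.53396606445312], [370.65936279296875, 315.163330078125]] [[436.4, 372.6, 10.0], [605.8, 355.0, 10.0], [569.9, 65.0, 10.0], [401.8, 87.2, 10.0]] [503.46617296 219.93803482  10.        ] [np.float64(287.5), np.float64(170.3), np.float64(292.3), np.float64(169.5)]
[ 1.45  -0.103 -1.694  3.01 ]
```

View pics/crop0.png

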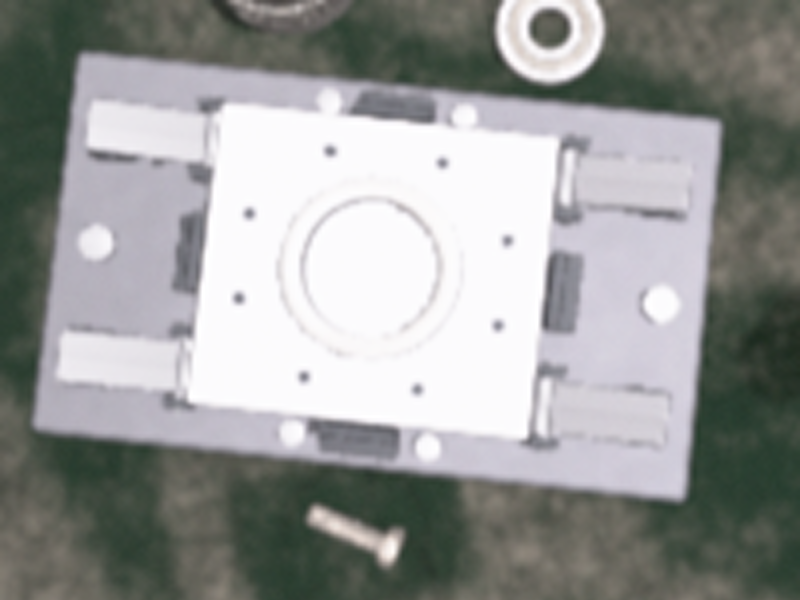

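```bash
cat >> h.py <<'E'
TH=-0.118
def setup(cx,cy,th=TH):
    R=np.array([[np.cos(th),-np.sin(th)],[np.sin(th),np.cos(th)]])
    return lambda x,y,z: np.r_[R@[x,y]+[cx,cy],z]
E
python3 - <<'E'
from h import *
px=np.array([(220,104),(558,136),(530,438),(188,402)])/4+[200,190]-.375
P=np.array([ray("top",p,52) for p in px]);c=P.mean(0);print(P.round(1).tolist(),c,[np.linalg.norm(P[i]-P[i-1]).round(1) for i in range(4)])
e=P-np.roll(P,1,0);print(np.arctan2(e[:,1],e[:,0]).round(3))
B=np.array([503.5,219.9]);cc=(c[:2]+B)/2 
f=setup(*c[:2]);im=cv2.imread("pics/scene0.png");it=cv2.imread("pics/top0.png")
for n,q in dict(NL=(-50,60,52),NR=(-50,-60,52),FL=(50,60,52),FR=(50,-60,52),tNL=(-50,119,37),tNR=(-50,-119,37),tFL=(50,119,37),tFR=(50,-119,37)).items():
    p=f(*q);print(n,p.round(1))
    for I,k in((im,"scene"),(it,"top")): cv2.circle(I,tuple(int(v) for v in proj(k,p).round()),2,(0,0,255),-1)
o=proj("scene",f(0,0,40)).astype(int);print(o)
a=cv2.resize(im[o[1]-100:o[1]+100,o[0]-133:o[0]+133],(798,600))
cv2.imwrite("pics/s1.png",np.vstack([cv2.resize(im[o[1]-90:o[1]+90,o[0]-130:o[0]+130],(520,360)),cv2.resize(it[200:320,203:383],(520,240)) if 0 else cv2.resize(it[200:320,203:376],(520,240))]))
E
```

```text
[[574.9, 284.3, 52.0], [559.1, 140.9, 52.0], [432.0, 154.9, 52.0], [449.1, 298.1, 52.0]] [503.77709954 219.54576069  52.        ] [np.float64(126.6), np.float64(144.3), np.float64(127.8), np.float64(144.3)]
[-0.109 -1.681  3.032  1.452]
NL [461.2 285.   52. ]
NR [447.1 165.8  52. ]
FL [560.5 273.2  52. ]
FR [546.4 154.1  52. ]
tNL [468.1 343.6  37. ]
tNR [440.1 107.3  37. ]
tFL [567.4 331.8  37. ]
tFR [539.4  95.5  37. ]
[300 248]
```

View pics/s1.png

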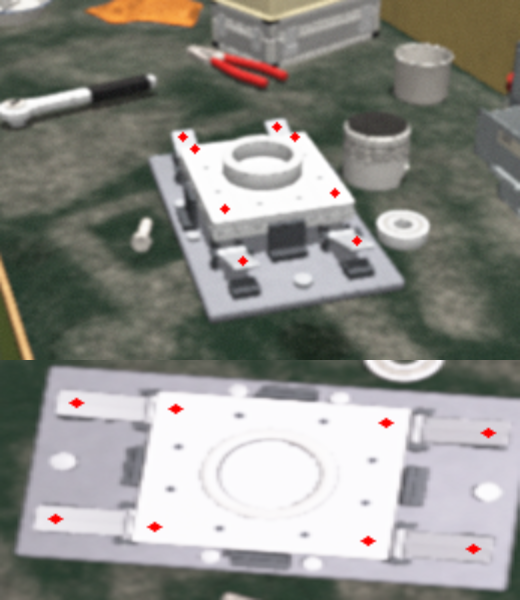

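Plate and bed centres agree within 1 mm, and the overlay points fall on the corners and tongues in both views. I'm moving toward the near left corner.

Request:
apply_moves(series="0 0 0 0 0 -0.0975 1; 0 0 0 0 0 -0.0975 1; -2.6 -2.3 0 0 0 0 1; -2.6 -2.3 0 0 0 0 1; -2.6 -2.3 0 0 0 0 1; -2.6 -2.3 0 0 0 0 1; -2.6 -2.3 0 0 0 0 1; -2.6 -2.3 0 0 0 0 1; -2.6 -2.3 0 0 0 0 1; -2.6 -2.3 0 0 0 0 1", squeeze=60)

```text
clock: 0.93
eef_pos: [378.0, 385.9, 248.1]
tcp_rot: [-3.141, -0.0, 3.024]
contact_force: [0.4, -0.2, -0.1]
opening: -0.002
```

Request:
apply_moves(series="-2.36 -2.26 1 0 0 0 1; -2.36 -2.26 1 0 0 0 1; -2.36 -2.26 1 0 0 0 1; -2.36 -2.26 1 0 0 0 1; 0 0 2.5 0 0 0 1; 0 0 2.5 0 0 0 1; 0 0 2.5 0 0 0 1; 0 0 2.5 0 0 0 1; 0 0 1.5 0 0 0 1; 0 0 0 0 0 0 1")

```text
clock: 1.77
eef_pos: [458.3, 285.3, 90.0]
tcp_rot: [-3.138, -0.005, 3.024]
contact_force: [-0.6, -0.3, -0.4]
opening: -0.003
```

```bash
cat >> h.py <<'E'
def st():
    s=r.sense();p=s["eef_pos"];f=setup(503.8,219.6)
    R=np.array([[np.cos(TH),-np.sin(TH)],[np.sin(TH),np.cos(TH)]])
    b=R.T@(p[:2]-[503.8,219.6]);print("t %.2f bed xy"%s["clock"],b.round(1),"tipz %.2f"%(p[2]-17),"F",s["contact_force"].round(2),"yaw %.3f"%s["tcp_rot"][2])
E
python3 -c "
from h import *
st();cv2.imwrite('pics/s2.png',r.grab_frame('scene')[130:370,140:460]);st()"
```

```text
t 1.77 bed xy [-52.9  59.8] tipz 72.98 F [-0.59 -0.27 -0.41] yaw 3.024
t 1.82 bed xy [-52.1  60.6] tipz 74.72 F [ 0.01 -0.62 -0.12] yaw 3.024
```

View pics/s2.png

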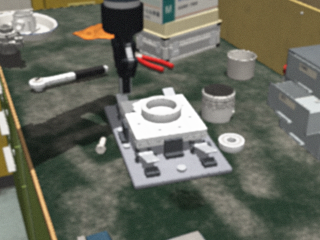

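The gripper is above the near left corner. I'm descending to just above the plate, then slowly onto it.

Request:
apply_moves(series="0 0 0.8 0 0 0 1; 0 0 0.6 0 0 0 1; 0 0 0.3 0 0 0 1; 0 0 0.1 0 0 0 1; 0 0 0.1 0 0 0 1; 0 0 0.1 0 0 0 1; 0 0 0.1 0 0 0 1; 0 0 0.1 0 0 0 1; 0 0 0 0 0 0 1; 0 0 0 0 0 0 1")

```text
clock: 2.65
eef_pos: [460.4, 286.6, 71.3]
tcp_rot: [3.142, 0.0, 3.024]
contact_force: [0.5, 0.3, 0.1]
opening: -0.0
```

```bash
python3 -c "
from h import *
st()"
```

```text
t 2.65 bed xy [-51.   61.5] tipz 54.33 F [0.54 0.27 0.14] yaw 3.024
```

Request:
apply_moves(series="0 0 0.05 0 0 0 1; 0 0 0.05 0 0 0 1; 0 0 0.05 0 0 0 1; 0 0 0.05 0 0 0 1; 0 0 0.05 0 0 0 1; 0 0 0.05 0 0 0 1; 0 0 0.05 0 0 0 1; 0 0 0 0 0 0 1; 0 0 0 0 0 0 1; 0 0 0 0 0 0 1")

```text
clock: 3.48
eef_pos: [460.4, 286.7, 67.8]
tcp_rot: [3.142, 0.0, 3.024]
contact_force: [0.1, 1.6, 0.9]
opening: -0.004
```

```bash
python3 -c "
from h import *
st()"
```

```text
t 3.48 bed xy [-51.   61.5] tipz 50.83 F [0.07 1.64 0.91] yaw 3.024
```

Request:
apply_moves(series="0 0 0.05 0 0 0 1; 0 0 0.05 0 0 0 1; 0 0 0 0 0 0 1; 0 0 0 0 0 0 1; 0 0 0 0 0 0 1; 0 0 0 0 0 0 1; 0 0 0 0 0 0 1; 0 0 0 0 0 0 1; 0 0 0 0 0 0 1; 0 0 0 0 0 0 1")

```text
clock: 4.32
eef_pos: [460.4, 286.7, 66.8]
tcp_rot: [3.142, 0.0, 3.024]
contact_force: [-0.4, 0.3, 0.8]
opening: -0.0
```

```bash
python3 -c "
from h import *
st()"
```

```text
t 4.32 bed xy [-51.   61.5] tipz 49.79 F [-0.39  0.28  0.8 ] yaw 3.024
```

Request:
apply_moves(series="0 0 0.05 0 0 0 1; 0 0 0.05 0 0 0 1; 0 0 0.05 0 0 0 1; 0 0 0.05 0 0 0 1; 0 0 0 0 0 0 1; 0 0 0 0 0 0 1; 0 0 0 0 0 0 1; 0 0 0 0 0 0 1; 0 0 0 0 0 0 1; 0 0 0 0 0 0 1")

```text
clock: 5.15
eef_pos: [460.4, 286.6, 64.8]
tcp_rot: [3.142, -0.0, 3.024]
contact_force: [-0.6, 1.1, 2.5]
opening: 0.001
```

```bash
python3 -c "
from h import *
st();cv2.imwrite('pics/s3.png',cv2.resize(r.grab_frame('scene')[180:330,200:400],(800,600)));st()"
```

```text
t 5.15 bed xy [-51.   61.5] tipz 47.79 F [-0.64  1.05  2.49] yaw 3.024
t 5.20 bed xy [-51.   61.4] tipz 47.80 F [-1.38  0.72  2.16] yaw 3.024
```

View pics/s3.png

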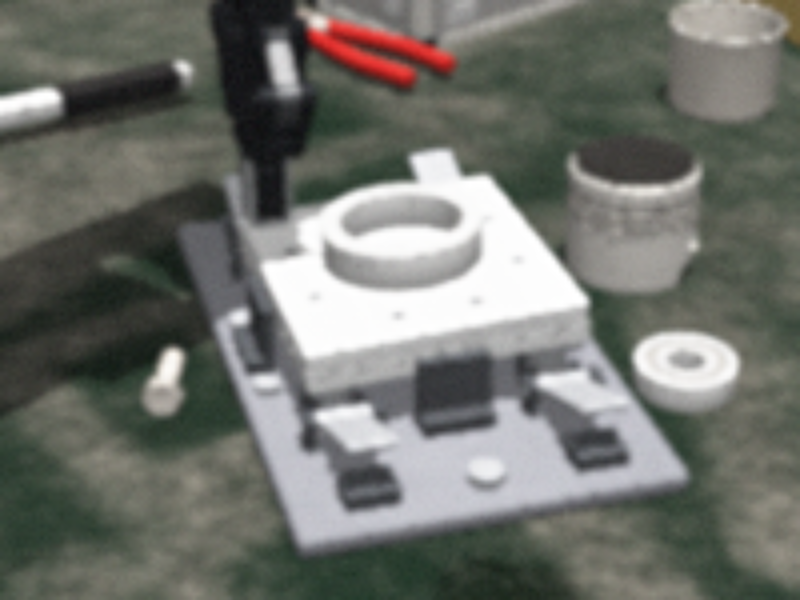

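The fingertips are on the near left corner, at about (265,215) in the crop, and the picture doesn't settle whether the plate has dipped. The tip is 4 mm below the nominal top with only 2.3 N, so I'll push a little further to find the stop.

Request:
apply_moves(series="0 0 0.05 0 0 0 1; 0 0 0.05 0 0 0 1; 0 0 0 0 0 0 1; 0 0 0 0 0 0 1; 0 0 0 0 0 0 1; 0 0 0 0 0 0 1; 0 0 0 0 0 0 1; 0 0 0 0 0 0 1; 0 0 0 0 0 0 1; 0 0 0 0 0 0 1")

```text
clock: 6.03
eef_pos: [460.4, 286.7, 64.4]
tcp_rot: [3.141, 0.0, 3.024]
contact_force: [-2.7, 0.5, 10.6]
opening: 0.004
```

```bash
python3 -c "
from h import *
st()"
```

```text
t 6.03 bed xy [-51.   61.5] tipz 47.40 F [-2.71  0.48 10.63] yaw 3.024
```

Request:
apply_moves(series="0 0 -0.5 0 0 0 1; 0 0 -1.5 0 0 0 1; 0 0 -1.2 0 0 0 1; 0 -3 0 0 0 0 1; 0 -3 0 0 0 0 1; 0 -3 0 0 0 0 1; 0 -3 0 0 0 0 1; 0 0 1 0 0 0 1; 0 0 1 0 0 0 1; 0 0 0.4 0 0 0 1")

```text
clock: 6.87
eef_pos: [446.3, 167.5, 71.0]
tcp_rot: [3.142, -0.0, 3.023]
contact_force: [-0.3, -0.5, -0.5]
opening: -0.0
```

```bash
python3 -c "
from h import *
st()"
```

```text
t 6.87 bed xy [-50.9 -58.5] tipz 53.97 F [-0.27 -0.49 -0.46] yaw 3.023
```

Request:
apply_moves(series="0 0 0 0 0 0 1; 0 0 0.05 0 0 0 1; 0 0 0.05 0 0 0 1; 0 0 0.05 0 0 0 1; 0 0 0.05 0 0 0 1; 0 0 0.05 0 0 0 1; 0 0 0 0 0 0 1; 0 0 0 0 0 0 1; 0 0 0 0 0 0 1; 0 0 0 0 0 0 1")

```text
clock: 7.7
eef_pos: [446.3, 167.5, 69.3]
tcp_rot: [3.142, 0.0, 3.024]
contact_force: [0.0, 0.5, 0.1]
opening: 0.003
```

```bash
python3 -c "
from h import *
st()"
```

```text
t 7.70 bed xy [-50.9 -58.5] tipz 52.34 F [0.03 0.55 0.1 ] yaw 3.024
```

Request:
apply_moves(series="0 0 0.05 0 0 0 1; 0 0 0.05 0 0 0 1; 0 0 0.05 0 0 0 1; 0 0 0 0 0 0 1; 0 0 0 0 0 0 1; 0 0 0 0 0 0 1; 0 0 0 0 0 0 1; 0 0 0 0 0 0 1; 0 0 0 0 0 0 1; 0 0 0 0 0 0 1")

```text
clock: 8.53
eef_pos: [446.4, 167.5, 68.8]
tcp_rot: [3.141, 0.0, 3.024]
contact_force: [-4.2, -1.7, 17.3]
opening: -0.005
```

```bash
python3 -c "
from h import *
st()"
```

```text
t 8.53 bed xy [-50.8 -58.5] tipz 51.84 F [-4.16 -1.68 17.28] yaw 3.024
```

Near right is firm: 17 N at z = 51.8. Near left gave way to 47.4 (about 4.4 mm), so it is the short corner. Next I go to its tongue.

Request:
apply_moves(series="0 0 -0.4 0 0 0 1; 0 0 -1.4 0 0 0 1; 0 0 -1.4 0 0 0 1; 0 3.53 0 0 0 0 1; 0 3.53 0 0 0 0 1; 0 3.53 0 0 0 0 1; 0 3.53 0 0 0 0 1; 0 3.53 0 0 0 0 1; 0 0 1 0 0 0 1; 0 0 1 0 0 0 1")

```text
clock: 9.37
eef_pos: [467.4, 344.7, 79.7]
tcp_rot: [3.14, 0.001, 3.026]
contact_force: [-0.2, -0.7, -0.5]
opening: 0.004
```

```bash
python3 -c "
from h import *
st();cv2.imwrite('pics/s4.png',np.hstack([cv2.resize(r.grab_frame('scene')[180:330,200:350],(400,400)),cv2.resize(r.grab_frame('top')[210:310,200:300],(400,400))]));st()"
```

```text
t 9.37 bed xy [-50.9 119.9] tipz 62.68 F [-0.18 -0.68 -0.53] yaw 3.026
t 9.47 bed xy [-52.5 116.3] tipz 60.72 F [-0.31  0.18  0.1 ] yaw 3.024
```

View pics/s4.png

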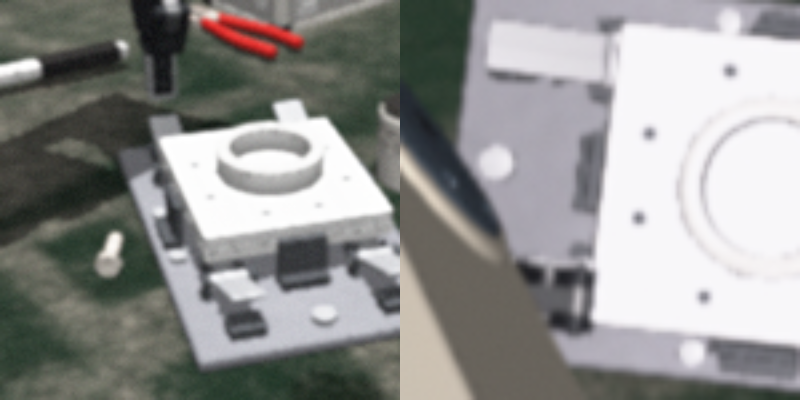

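The fingers stand over the near left tongue, at about (160,85) in the left crop. I'm descending.

Request:
apply_moves(series="-0.1 0.1 0.8 0 0 0 1; 0 0 0.5 0 0 0 1; 0 0 0.3 0 0 0 1; 0 0 0.1 0 0 0 1; 0 0 0.1 0 0 0 1; 0 0 0.1 0 0 0 1; 0 0 0.1 0 0 0 1; 0 0 0.1 0 0 0 1; 0 0 0 0 0 0 1; 0 0 0 0 0 0 1")

```text
clock: 10.3
eef_pos: [468.2, 343.6, 58.8]
tcp_rot: [3.142, 0.0, 3.024]
contact_force: [0.3, 0.0, 0.5]
opening: -0.001
```

```bash
python3 -c "
from h import *
st()"
```

```text
t 10.30 bed xy [-50. 119.] tipz 41.84 F [0.28 0.01 0.48] yaw 3.024
```

Request:
apply_moves(series="0 0 0.15 0 0 0 1; 0 0 0.15 0 0 0 1; 0 0 0.15 0 0 0 1; 0 0 0.15 0 0 0 1; 0 0 0.15 0 0 0 1; 0 0 0.15 0 0 0 1; 0 0 0.15 0 0 0 1; 0 0 0.15 0 0 0 1; 0 0 0 0 0 0 1; 0 0 0 0 0 0 1")

```text
clock: 11.13
eef_pos: [469.1, 344.7, 47.6]
tcp_rot: [3.139, 0.002, 3.024]
contact_force: [0.9, 2.3, 3.8]
opening: 0.001
```

```bash
python3 -c "
from h import *
st()"
```

```text
t 11.13 bed xy [-49.2 120.2] tipz 30.58 F [0.89 2.29 3.8 ] yaw 3.024
```

Request:
apply_moves(series="0 0 0.15 0 0 0 1; 0 0 0.15 0 0 0 1; 0 0 0.15 0 0 0 1; 0 0 0.1 0 0 0 1; 0 0 0.1 0 0 0 1; 0 0 0.1 0 0 0 1; 0 0 0 0 0 0 1; 0 0 0 0 0 0 1; 0 0 0 0 0 0 1; 0 0 0 0 0 0 1")

```text
clock: 11.97
eef_pos: [469.4, 345.1, 40.3]
tcp_rot: [3.139, 0.002, 3.024]
contact_force: [0.2, 4.2, 6.3]
opening: -0.0
```

```bash
python3 -c "
from h import *
st()"
```

```text
t 11.97 bed xy [-49.  120.6] tipz 23.26 F [0.17 4.21 6.28] yaw 3.024
```

Request:
apply_moves(series="0 0 0.05 0 0 0 1; 0 0 0.05 0 0 0 1; 0 0 0.05 0 0 0 1; 0 0 0.05 0 0 0 1; 0 0 0 0 0 0 1; 0 0 0 0 0 0 1; 0 0 0 0 0 0 1; 0 0 0 0 0 0 1; 0 0 0 0 0 0 1; 0 0 0 0 0 0 1")

```text
clock: 12.8
eef_pos: [469.4, 345.2, 38.7]
tcp_rot: [3.138, 0.003, 3.024]
contact_force: [-0.7, 2.9, 10.9]
opening: 0.002
```

```bash
python3 -c "
from h import *
st()"
```

```text
t 12.80 bed xy [-48.9 120.6] tipz 21.73 F [-0.74  2.89 10.86] yaw 3.024
```

Request:
apply_moves(series="0 0 0.05 0 0 0 1; 0 0 0.05 0 0 0 1; 0 0 0.05 0 0 0 1; 0 0 0 0 0 0 1; 0 0 0 0 0 0 1; 0 0 0 0 0 0 1; 0 0 0 0 0 0 1; 0 0 0 0 0 0 1; 0 0 0 0 0 0 1; 0 0 0 0 0 0 1")

```text
clock: 13.63
eef_pos: [469.5, 345.2, 38.1]
tcp_rot: [3.138, 0.003, 3.024]
contact_force: [-3.4, 0.8, 22.7]
opening: -0.002
```

```bash
python3 -c "
from h import *
st()"
```

```text
t 13.63 bed xy [-48.8 120.6] tipz 21.14 F [-3.41  0.77 22.73] yaw 3.024
```

The tongue is at its stop, with 22.7 N at z ≈ 21. I'm retracting to above the corner.

Request:
apply_moves(series="0 0 -0.5 0 0 0 1; 0 0 -1.5 0 0 0 1; 0 0 -2 0 0 0 1; 0 0 -2 0 0 0 1; 0 -2 0 0 0 0 1; 0 -2 0 0 0 0 1; 0 -1.9 0 0 0 0 1; 0 0 0.5 0 0 0 1; 0 0 0.5 0 0 0 1; 0 0 0.4 0 0 0 1")

```text
clock: 14.47
eef_pos: [461.4, 285.4, 81.3]
tcp_rot: [3.141, 0.0, 3.023]
contact_force: [0.0, 0.3, 0.4]
opening: 0.002
```

```bash
python3 -c "
from h import *
st()"
```

```text
t 14.47 bed xy [-49.8  60.4] tipz 64.33 F [0.04 0.27 0.43] yaw 3.023
```

Request:
apply_moves(series="0 0 0.4 0 0 0 1; 0 0 0.3 0 0 0 1; 0 0 0.2 0 0 0 1; 0 0 0.1 0 0 0 1; 0 0 0.05 0 0 0 1; 0 0 0.05 0 0 0 1; 0 0 0 0 0 0 1; 0 0 0 0 0 0 1; 0 0 0 0 0 0 1; 0 0 0 0 0 0 1")

```text
clock: 15.3
eef_pos: [461.3, 285.0, 70.9]
tcp_rot: [3.141, 0.0, 3.024]
contact_force: [-0.3, 0.4, -0.1]
opening: 0.004
```

```bash
python3 -c "
from h import *
st()"
```

```text
t 15.30 bed xy [-50.  60.] tipz 53.90 F [-0.28  0.36 -0.08] yaw 3.024
```

Request:
apply_moves(series="0 0 0.05 0 0 0 1; 0 0 0.05 0 0 0 1; 0 0 0.05 0 0 0 1; 0 0 0.05 0 0 0 1; 0 0 0.05 0 0 0 1; 0 0 0 0 0 0 1; 0 0 0 0 0 0 1; 0 0 0 0 0 0 1; 0 0 0 0 0 0 1; 0 0 0 0 0 0 1")

```text
clock: 16.13
eef_pos: [461.2, 285.1, 68.8]
tcp_rot: [3.141, 0.0, 3.024]
contact_force: [-2.7, -0.2, 8.8]
opening: -0.001
```

```bash
python3 -c "
from h import *
st()"
```

```text
t 16.13 bed xy [-50.  60.] tipz 51.81 F [-2.68 -0.23  8.79] yaw 3.024
```

The corner now holds 8.8 N at 51.8 mm. I'll press a touch more, staying under the shim's 15 N, then back off.

Request:
apply_moves(series="0 0 0.02 0 0 0 1; 0 0 0 0 0 0 1; 0 0 0 0 0 0 1; 0 0 0 0 0 0 1; 0 0 0 0 0 0 1; 0 0 0 0 0 0 1; 0 0 0 0 0 0 1; 0 0 0 0 0 0 1; 0 0 0 0 0 0 1; 0 0 0 0 0 0 1")

```text
clock: 16.97
eef_pos: [461.2, 285.1, 68.7]
tcp_rot: [3.141, 0.0, 3.024]
contact_force: [-2.3, -1.5, 9.9]
opening: -0.001
```

```bash
python3 -c "
from h import *
st()"
```

```text
t 16.97 bed xy [-50.  60.] tipz 51.73 F [-2.26 -1.53  9.9 ] yaw 3.024
```

Request:
apply_moves(series="0 0 -0.3 0 0 0 1; 0 0 -1.5 0 0 0 1; 0 0 -2.5 0 0 0 1; 0 0 -3 0 0 0 1; 0 0 -3 0 0 0 1; 1 3 -2 0 0 0 1; 1 3.5 0 0 0 0 1; 1 3.5 0 0 0 0 1; 1 3.5 0 0 0 0 1; 1 3.5 0 0 0 0 1")

```text
clock: 17.8
eef_pos: [431.0, 461.3, 191.4]
tcp_rot: [3.141, 0.0, 3.024]
contact_force: [-0.6, 0.8, 0.1]
opening: -0.003
```

Request:
apply_moves(series="1 3.5 0 0 0 0 1; 1 3.5 0 0 0 0 1; 1 3.5 0 0 0 0 1; 0 0 0 0 0 0 1; 0 0 0 0 0 0 1; 0 0 0 0 0 0 1; 0 0 0 0 0 0 1; 0 0 0 0 0 0 1; 0 0 0 0 0 0 1; 0 0 0 0 0 0 1")

```text
clock: 18.63
eef_pos: [414.5, 566.8, 191.3]
tcp_rot: [3.141, 0.0, 3.023]
contact_force: [0.4, 0.1, 1.4]
opening: -0.004
```

```bash
python3 -c "
from h import *
st();cv2.imwrite('pics/s5.png',np.hstack([cv2.resize(r.grab_frame('scene')[170:330,200:360],(400,400)),cv2.resize(r.grab_frame('top')[190:350,210:370],(400,400))]))"
```

```text
t 18.63 bed xy [-129.6  334.3] tipz 174.35 F [0.36 0.11 1.4 ] yaw 3.023
```

View pics/s5.png

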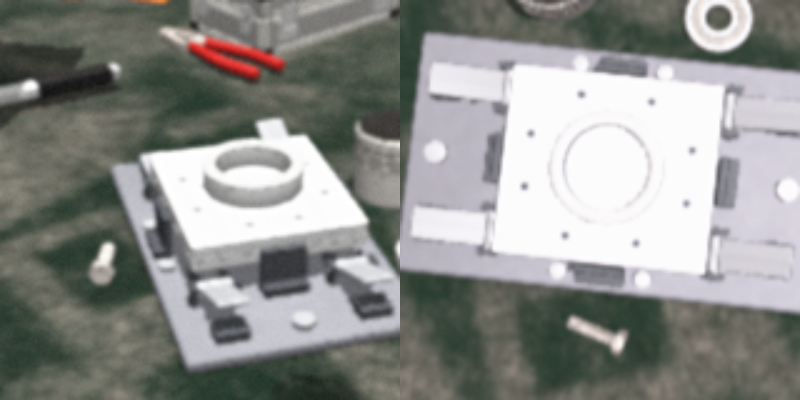

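The near left tongue has dropped out of sight behind the plate (it stood at about (165,130) in the previous scene crop). The other three tongues still stand, and the plate, bolt and bearing look unmoved. Handing in.

```bash
python3 -c "
from rig import r
print(r.sign_off())"
```

```text
the job is handed in; nothing more can be done
None
```

The near left corner was the one that rocked. I pressed its shim tongue flat, and the corner no longer gives.

- **Finding the corner:** Near left gave way to a fingertip height of 47.4 mm, with only about 2 N until it hit the stop. Near right held 17 N at 51.8 mm. I did not press the two far corners, since a dip of about 4.4 mm already singled out near left.
- **Pressing the tongue:** I pressed the near left tongue down to its stop, at a fingertip height of about 21 mm and 22.7 N.
- **Checking again:** Pressed once more, near left held 9.9 N at 51.7 mm, level with the firm near right corner. I kept this below the 15 N the shim holds.
- **Last pictures:** The near left tongue is down and the other three still stand. The plate, bolt and bearing look unmoved; the piston is only partly in the final crop. In the scene view, the flat tongue is hidden behind the plate, so its being level rests on the force and height readings.

The job was handed in at about 18.7 s with the arm clear of everything, and none of my checks failed or disagreed.

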